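# Pack the trivet set into its tray

## Robot

A 6-joint arm with a two-finger parallel gripper is mounted at the origin on a cart in front of the work surface, level with it; the furniture and walls round the work are solid. World frame = base frame: x ahead of the robot, y to its left, z up, the work surface at z = 0. Lengths are in mm, angles in degrees, forces in N, time in s.
With the tool pointing down it reaches from about 350 to 875 mm from the base axis. Payload 15.5 kg.
Tool frame: the origin (TCP) lies midway between the tips of the shut fingers; the grasp point (between the pads) lies 19 mm behind it; x points along the fingers, y is the direction in which the jaws open and shut, and the axes are right-handed (so a half turn about x gives the same grasp; the last joint's range is limited). The gripper opens to 85 mm and grips with 20 to 120 N. Pads are 22 mm wide; open, the fingers measure 114 mm over their backs; the gripper's body (76 mm by 85 mm) begins 54 mm behind the grasp point. The pads swing forward as they close: fully open they stand 13 mm farther back than shut.
Start: joints at [-69.242, 28.281, 77.091, -0, 74.628, -5.472], TCP at [276.236, -560.643, 231.277] pointing down, gripper open.
Joint ranges: [-166.48, 166.48], [-47.26, 123.95], [12.59, 153.08], [-70.14, 250.14], [6.76, 159.57], [-176.63, 176.63]. Speed limits (degrees/s): [108.29, 108.29, 147.25, 172.46, 172.46, 172.46].

## Interface

Orientations are given as a 3x3 rotation matrix whose columns are the frame's x, y, z axes.
In Python, from cell import monitor, optics, robot gives the robot as it stands.
- The arm moves only by the shell command python3 -m pendant 'ROWS' [OPENING] [FORCE]. ROWS is JSON, a list of rows, each a list of 6 numbers: the shift along the world's x, y, z in mm, then the turn, a rotation vector about the world's x, y, z in rad. A call has 1 to 12 rows; each row shifts and turns the commanded pose from where the row before left it; what a row does not reach is not made up. A row lasts 1/12 s, in which the tool goes at most 41.7 mm and 7.16 degrees, less where a joint would pass 70% of its speed; a pose out of reach is approached as far as the arm can. A call with a gripper value outside its range is refused whole. OPENING is the closure, from -1 (fully open) to 1 (shut), set as the call begins (- or left out, the last holds). The fingers move at their own pace and stop on an object; FORCE is the grip in N (left out, the last holds). Time passes only in rows, so rows that do not move let the fingers close. It gives the time, the measured TCP pose, the force and the opening at its end, in the units of the state.
- monitor.sense(): the state, without advancing time (a new reading comes with each control period).
- optics.get_image(name): name is "scene" or "top" or "wrist"; returns the picture (420x560x3 uint8, red, green, blue); there is no depth.
- optics.calibration(name): a dict with "mtx" (3x3 intrinsics, pixels), "R" (3x3) and "t" (3): a world point X has camera coordinates R X + t. Camera axes: x right, y down, z forward; pixel columns grow to the right and rows downward; lengths in mm; the calibration is good to about 2 mm. A picture is of the moment at which its call begins: read the wrist's pose just before it. calibration takes no time and is no camera call; for the wrist camera it gives the pose at the moment of the call.
- robot.sign_off(): hands the job in, once; it reports no verdict.
The state is a dict: "time_s": time; "joints": joint angles; "qd": joint speeds; "joint_efforts": joint torques, N m; "position": TCP position; "tool_rot": TCP orientation; "force": force on the tool from outside, world axes, zero at the start; "wrist_torque": the same for the moment, N m; "grip_width": finger opening in mm.
Only numpy, scipy, OpenCV 4.12 (cv2) and the standard library are available. Lean on these libraries where they do the work, as an engineer would, in place of code of your own. Each camera call takes 0.05 s, during which the arm holds its last target.

## Task

Put the three loose wooden trivet pieces away in the empty wooden tray: turn them so that their shapes fit together and fill the tray, each lying flat on the tray's floor, right side up and wholly inside its rim. Leave the other things on the worktop where they are.

Things in the scene. Friction and masses are not known exactly. Their poses are not given: they have to be found in the camera images.
- tray_floor (a point): Shallow rectangular tray of mid-brown wood that does not move. Inside 165 mm along its x by 125 mm along its y, walls 10 mm thick, rim 15 mm above the inner floor (20 mm above the worktop). The point is the centre of the inner floor, 5 mm above the worktop; z up. The three pieces, drawn on a 40 mm grid of 4 by 3 squares (each outline 2 mm inside its grid lines), fill it with gaps of about 4 mm between them and 4.5 mm to the walls; no piece has to be turned over.
- ell_grip (a point): L-shaped trivet piece (4 squares), 0.1 to 0.21 kg. Plate of plain light wood 18 mm thick with an upright wooden grip bar on top, 46 mm long, 12 mm thick, rising 30 mm above the plate (48 mm above the underside), bar along x. The point is the centre of the bar, 33 mm above the underside; x along the bar, z up. Edges of the plate in its x, y, mm: a leg x -58..58, y -18..18, and a short leg x -58..-22, y -58..-18. Bar on the middle of the long leg.
- block_grip (a point): Broad trivet piece with a step (5 squares: a 2 x 3 rectangle that lacks one corner), 0.1 to 0.21 kg. Plate of plain light wood 18 mm thick with an upright wooden grip bar on top, 46 mm long, 12 mm thick, rising 30 mm above the plate (48 mm above the underside), bar along x. The point is the centre of the bar, 33 mm above the underside; x along the bar, z up. Edges of the plate in its x, y, mm: a block x -48..28, y -38..38, and an arm x 28..68, y -38..-2. Bar on the block.
- corner_grip (a point): Smallest trivet piece, an equal-legged corner (3 squares), 0.1 to 0.21 kg. Plate of plain light wood 18 mm thick with an upright wooden grip bar on top, 46 mm long, 12 mm thick, rising 30 mm above the plate (48 mm above the underside), bar along x. The point is the centre of the bar, 33 mm above the underside; x along the bar, z up. Edges of the plate in its x, y, mm: a leg x -38..38, y -18..18, and a leg x 2..38, y 18..58. Bar on the middle of the first leg.
- brown_bowl: small brown stoneware bowl, 129 mm wide, 57 high; stands at the back, origin under its centre; bystander
- blender_cup: travel cup with orange cap, 66 mm wide, 160 high; stands at the back, origin under its centre; bystander
- pencil: dark green pencil 136 mm long, lying at the back right; origin at its middle, underneath; bystander
- eraser: pink block eraser 40x18x11 mm, lying in front of the work; origin at its middle, underneath; bystander
- scraper: scraper with purple grip, 152x31x23 mm, lying at the right front; origin at its middle, underneath; bystander
Things that resemble listed ones, but are neither listed nor needed, are in the scene too. Leave any orange look-alike of the part that bears corner_grip alone.

How it is judged (in metres and radians):
At the end, for the whole second after the job is handed in: All three pieces lie at rest inside the tray, right side up, flat on its floor (grip bar centre 33 mm above the floor, at most 3.5 mm higher; tilt under 0.06 rad) (x of ell_grip in the frame of tray_floor between -0.08 and 0.08 m and y of ell_grip in the frame of tray_floor between -0.06 and 0.06 m and z of ell_grip in the frame of tray_floor between 0.03 and 0.0365 m and angle between each of ell_grip, block_grip, corner_grip's own z axis and vertical below 0.06 rad and x of block_grip in the frame of tray_floor between -0.08 and 0.08 m and y of block_grip in the frame of tray_floor between -0.06 and 0.06 m and z of block_grip in the frame of tray_floor between 0.03 and 0.0365 m and x of corner_grip in the frame of tray_floor between -0.08 and 0.08 m and y of corner_grip in the frame of tray_floor between -0.06 and 0.06 m and z of corner_grip in the frame of tray_floor between 0.03 and 0.0365 m); the robot touches nothing.
It fails at once if the brown bowl is moved by more than 30 mm (distance of brown_bowl from where it was at the start of the episode above 0.03 m).
It fails at once if the blender cup is moved by more than 30 mm (distance of blender_cup from where it was at the start of the episode above 0.03 m).
It fails at once if the pencil is moved by more than 30 mm (distance of pencil from where it was at the start of the episode above 0.03 m).
It fails at once if the eraser is moved by more than 30 mm (distance of eraser from where it was at the start of the episode above 0.03 m).
It fails at once if the scraper is moved by more than 30 mm (distance of scraper from where it was at the start of the episode above 0.03 m).
It also fails if it takes over 72 s, if anything falls off the work surface, if the arm or the gripper's body presses on something with over 40 N, if the wrist force passes 120 N, or if a joint passes its speed limit or range.

## Working session

There is one attempt and no reset: what is moved stays moved. The work goes in short steps, Python scripts to look and compute and a shell command to move; the robot and the scene stay as the last step left them, time stands still between calls to the robot, and variables do not carry over. Pictures are saved under pics/ and viewed, and the job is handed in when it is done.

```bash
mkdir -p pics; ls; python3 - <<'E'
from cell import monitor, optics, robot
import cv2
s=monitor.sense(); print(s['time_s'],s['position'],s['tool_rot'],s['grip_width'])
for n in ['scene','top']:
    im=optics.get_image(n); cv2.imwrite(f'pics/{n}0.png',im[:,:,::-1]); c=optics.calibration(n); print(n,c)
E
```

```text
pics
0.0 [ 276.10215355 -560.27387808  230.68908148] [[-4.60368111e-04  4.41968779e-01 -8.97030315e-01]
 [ 1.19385732e-03 -8.97029528e-01 -4.41969004e-01]
 [-9.99999181e-01 -1.27439464e-03 -1.14683872e-04]] 85.88118292518546
scene {'mtx': array([[504.37524262,   0.        , 282.3841915 ],
       [  0.        , 504.37524262, 211.25494799],
       [  0.        ,   0.        ,   1.        ]]), 'R': array([[-0.88505117, -0.46543685, -0.00727786],
       [-0.21944016,  0.43096274, -0.87528117],
       [ 0.4105246 , -0.77307157, -0.48355961]]), 't': array([ 471.77204684,  237.44015498, 1150.93125904])}
top {'mtx': array([[392.28035391,   0.        , 278.60584218],
       [  0.        , 392.28035391, 212.76523613],
       [  0.        ,   0.        ,   1.        ]]), 'R': array([[-0.01020205, -0.99993591,  0.00490862],
       [-0.99104426,  0.00945747, -0.13319847],
       [ 0.13314351, -0.00622356, -0.99107723]]), 't': array([-117.54433089,  603.50236201, 1095.52225294])}
```

View pics/top0.png

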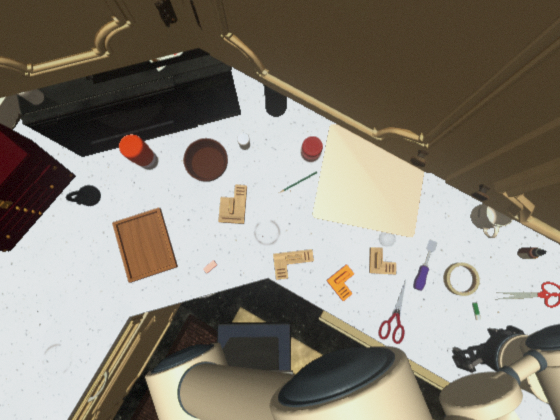

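View pics/scene0.png

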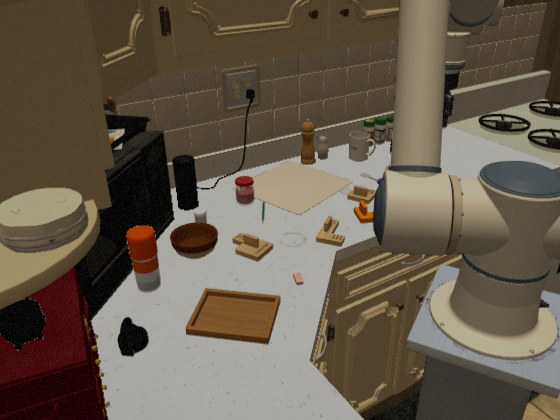

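```bash
cat > h.py <<'E'
import numpy as np, cv2
from cell import monitor, optics, robot
def ray(c,px,z):
    px=np.atleast_2d(px).astype(float)
    d=(np.linalg.inv(c['mtx'])@np.c_[px,np.ones(len(px))].T).T@c['R']
    o=-c['R'].T@c['t']
    return o+d*((z-o[2])/d[:,2])[:,None]
def proj(c,X):
    q=np.atleast_2d(X)@c['R'].T+c['t']; q=q@c['mtx'].T
    return q[:,:2]/q[:,2:]
E
python3 - <<'E'
from h import *
im=cv2.imread('pics/top0.png')
a=cv2.resize(im[175:305,205:405],None,fx=4,fy=4,interpolation=cv2.INTER_CUBIC); cv2.imwrite('pics/c1.png',a)
a=cv2.resize(im[195:295,100:250],None,fx=5,fy=5,interpolation=cv2.INTER_CUBIC); cv2.imwrite('pics/c2.png',a)
E
```

```text
(no output)
```

View pics/c1.png

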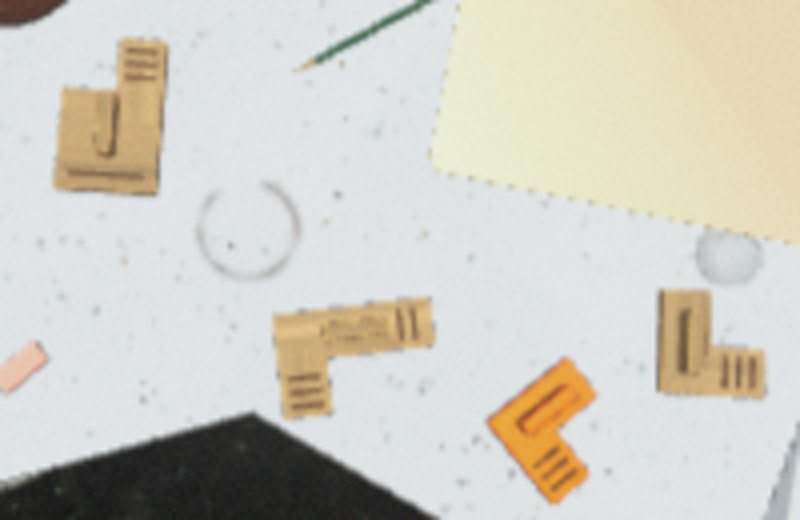

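View pics/c2.png

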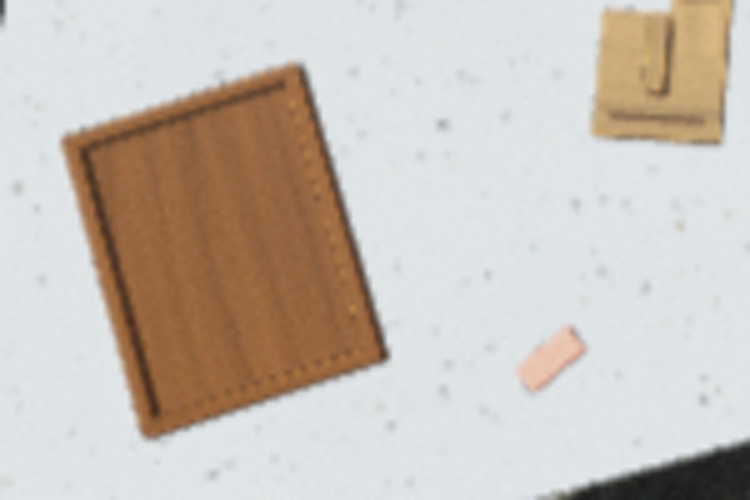

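```bash
cat >> h.py <<'E'
def poly(k):
    return {'ell':[(-58,18),(58,18),(58,-18),(-22,-18),(-22,-58),(-58,-58)],
     'block':[(-48,-38),(68,-38),(68,-2),(28,-2),(28,38),(-48,38)],
     'corner':[(-38,-18),(38,-18),(38,58),(2,58),(2,18),(-38,18)]}[k]
def dens(P,n=20):
    P=np.array(P,float); return np.concatenate([np.linspace(a,b,n,endpoint=False) for a,b in zip(P,np.roll(P,-1,0))])
def centroid(P):
    m=cv2.moments(np.array(P,np.float32).reshape(-1,1,2)); return np.array([m['m10'],m['m01']])/m['m00']
def fitpose(P,W,guess):
    """rigid ICP of contour world points W (n,2) to polygon P; guess deg"""
    from scipy.optimize import least_squares
    P=np.array(P,np.float32).reshape(-1,1,2); W=np.asarray(W,float)
    th=np.radians(guess); c=centroid(W.astype(np.float32))
    R=lambda t:np.array([[np.cos(t),-np.sin(t)],[np.sin(t),np.cos(t)]])
    t0=c-R(th)@centroid(P)
    def f(v):
        L=(W-v[:2])@R(v[2])
        return [cv2.pointPolygonTest(P,(float(a),float(b)),True) for a,b in L]
    r=least_squares(f,[*t0,th],loss='soft_l1',diff_step=1e-4,x_scale=[1,1,.02])
    return r.x[0],r.x[1],np.degrees(r.x[2]),np.sqrt(np.mean(r.fun**2))
E
python3 - <<'E'
from h import *
im=cv2.imread('pics/top0.png'); c=optics.calibration('top')
hsv=cv2.cvtColor(im,cv2.COLOR_BGR2HSV)
for (x,y) in [(150,240),(225,210),(280,258),(380,255),(341,280),(380,200),(240,230)]: print((x,y),hsv[y,x])
m=((hsv[:,:,1]>60)&(hsv[:,:,0]<25)).astype(np.uint8)
cs,_=cv2.findContours(m,cv2.RETR_EXTERNAL,cv2.CHAIN_APPROX_NONE)
for k in cs:
    a=cv2.contourArea(k)
    (x,y),_,_=cv2.minAreaRect(k)
    if a>250 and 180<y<300 and 100<x<420:
        print(a,cv2.minAreaRect(k))
        ap=cv2.approxPolyDP(k,3,True)[:,0]; print(ap.tolist()); 
        for z in (18,20): print(z,np.round(ray(c,ap,z)[:,:2]).tolist())
E
```

```text
(150, 240) [ 13 144 143]
(225, 210) [ 19 100 201]
(280, 258) [ 18 101 222]
(380, 255) [ 18 104 194]
(341, 280) [ 14 194 231]
(380, 200) [ 23  49 231]
(240, 230) [102   6 229]
487.0 ((344.46343994140625, 282.32928466796875), (27.0180606842041, 26.549541473388672), 51.34019088745117)
[[346, 264], [327, 279], [342, 300], [351, 294], [344, 282], [353, 272]]
18 [[453.0, -318.0], [411.0, -262.0], [351.0, -303.0], [368.0, -330.0], [402.0, -310.0], [430.0, -338.0]]
20 [[453.0, -318.0], [411.0, -261.0], [351.0, -303.0], [368.0, -329.0], [402.0, -310.0], [430.0, -337.0]]
566.5 ((293.75384521484375, 264.0307922363281), (25.55115509033203, 39.44304275512695), 82.87498474121094)
[[311, 250], [274, 254], [276, 279], [287, 277], [287, 263], [313, 260]]
18 [[495.0, -217.0], [484.0, -109.0], [412.0, -114.0], [418.0, -146.0], [458.0, -147.0], [466.0, -222.0]]
20 [[495.0, -217.0], [484.0, -109.0], [412.0, -114.0], [418.0, -146.0], [458.0, -146.0], [466.0, -222.0]]
430.0 ((382.5, 260.5), (25.0, 25.0), 90.0)
[[370, 248], [370, 272], [395, 273], [395, 263], [382, 261], [381, 248]]
18 [[499.0, -390.0], [43
[... 152 characters left out ...]
, [461.0, -423.0], [499.0, -421.0]]
3050.5 ((143.84075927734375, 244.45858764648438), (63.430992126464844, 51.24140548706055), 73.61045837402344)
[[159, 208], [112, 223], [128, 281], [176, 266]]
18 [[623.0, 230.0], [580.0, 366.0], [411.0, 312.0], [453.0, 175.0]]
20 [[623.0, 229.0], [579.0, 365.0], [411.0, 312.0], [453.0, 175.0]]
729.5 ((232.3000030517578, 203.4000244140625), (25.24582862854004, 38.616146087646484), 4.763641834259033)
[[246, 186], [235, 185], [233, 198], [221, 197], [219, 221], [243, 223]]
18 [[687.0, -27.0], [690.0, 6.0], [651.0, 11.0], [654.0, 47.0], [583.0, 52.0], [576.0, -19.0]]
20 [[686.0, -27.0], [690.0, 5.0], [651.0, 11.0], [654.0, 47.0], [582.0, 52.0], [576.0, -19.0]]
```

```bash
python3 - <<'E'
s=open('h.py').read(); i=s.index('def dens'); s=s[:i]
s+='''
def kabsch(P,W):
    P=np.array(P,float);W=np.array(W,float)[:,:2];p=P.mean(0);w=W.mean(0)
    H=(P-p).T@(W-w); th=np.arctan2(H[0,1]-H[1,0],H[0,0]+H[1,1])
    R=np.array([[np.cos(th),-np.sin(th)],[np.sin(th),np.cos(th)]])
    t=w-R@p; res=W-(P@R.T+t)
    return np.round(t,1),round(np.degrees(th),2),np.round(np.abs(res).max(0),1)
def edges(mask,ap):
    """refine polygon corners: line fit to contour points of each side, then intersect"""
    cs,_=cv2.findContours(mask.astype(np.uint8),cv2.RETR_EXTERNAL,cv2.CHAIN_APPROX_NONE)
    k=max([q for q in cs],key=lambda q:cv2.pointPolygonTest(q,tuple(map(float,np.mean(ap[:2],0))),True)*0+ (cv2.contourArea(q) if np.linalg.norm(q[:,0].mean(0)-np.mean(ap,0))<40 else -1))
    k=k[:,0].astype(float); ap=np.array(ap,float); L=[]
    for a,b in zip(ap,np.roll(ap,-1,0)):
        u=(b-a)/np.linalg.norm(b-a); s=(k-a)@u; d=np.abs((k-a)@np.array([-u[1],u[0]])); n=np.linalg.norm(b-a)
        q=k[(s>.12*n)&(s<.88*n)&(d<max(3,.06*n))].astype(np.float32)
        vx,vy,x,y=cv2.fitLine(q,cv2.DIST_HUBER,0,.01,.01).ravel(); L.append(np.cross([x,y,1],[x+vx,y+vy,1]))
    out=[]
    for i in range(len(L)):
        c=np.cross(L[i-1],L[i]); out.append(c[:2]/c[2])
    return np.array(out)
'''
open('h.py','w').write(s)
E
python3 - <<'E'
from h import *
im=cv2.imread('pics/top0.png'); c=optics.calibration('top')
hsv=cv2.cvtColor(im,cv2.COLOR_BGR2HSV)
m=((hsv[:,:,1]>60)&(hsv[:,:,0]<25)).astype(np.uint8)
A={'ell':[[274,254],[311,250],[313,260],[287,263],[287,277],[276,279]],
'block':[[243,223],[246,186],[235,185],[233,198],[221,197],[219,221]],
'corner':[[370,248],[370,272],[395,273],[395,263],[382,261],[381,248]]}
# local order
for k,z in (('ell',18),('block',18),('corner',18)):
    e=edges(m,A[k]); print(k,kabsch(poly(k),ray(c,A[k],z)),kabsch(poly(k),ray(c,e,z)),np.round(e,1).tolist())
T=[[176,266],[159,208],[112,223],[128,281]]  # tray option B : x axis toward -x world
e=edges(m,T); W=ray(c,e,20)
# corners in frame B: (-x world,...)
P=[(92.5,72.5),(-92.5,72.5),(-92.5,-72.5),(92.5,-72.5)]
print(kabsch(P,W),np.round(W).tolist())
E
```

```text
ell (array([ 475.4, -164.5]), np.float64(-84.29), array([4.3, 4. ])) (array([ 475.2, -163.7]), np.float64(-84.47), array([3.3, 3.8])) [[273.4, 254.0], [312.0, 249.5], [312.0, 260.2], [285.6, 263.7], [287.2, 278.0], [275.9, 278.0]]
block (array([624.2,  13.6]), np.float64(-4.52), array([3.2, 3.2])) (array([624.7,  13.4]), np.float64(-4.11), array([4.4, 2.5])) [[243.0, 222.1], [245.9, 185.0], [235.3, 185.0], [233.6, 198.7], [220.7, 196.5], [218.6, 221.7]]
corner (array([ 463. , -404.3]), np.float64(177.34), array([3.7, 2.3])) (array([ 463. , -404.8]), np.float64(176.27), array([4.3, 2.5])) [[370.0, 248.0], [370.0, 271.7], [395.0, 273.7], [395.0, 262.8], [382.0, 261.6], [382.0, 248.0]]
(array([516.5, 269.2]), np.float64(-162.15), array([2.6, 2.2])) [[453.0, 174.0, 20.0], [625.0, 229.0, 20.0], [580.0, 364.0, 20.0], [409.0, 310.0, 20.0]]
```

```bash
python3 -m pendant '[[20,17,0,0,0,-0.07],[27,23,0,0,0,-0.07],[27,23,0,0,0,-0.07],[27,23,0,0,0,-0.07],[27,23,0,0,0,-0.07],[27,22,0,0,0,-0.07],[20,16,0,0,0,-0.07],[12,9,0,0,0,-0.02],[0,0,0,0,0,0],[0,0,0,0,0,0]]' -1 30
cat > wr.py <<'E'
import sys
from h import *
s=monitor.sense(); print(s['time_s'],np.round(s['position'],1),'yaw',np.degrees(np.arctan2(s['tool_rot'][1][1],s['tool_rot'][0][1])),np.round(s['joints'],1),s['force'])
c=optics.calibration('wrist'); im=optics.get_image('wrist')
n=sys.argv[1]
cv2.imwrite(f'pics/{n}.png',im[:,:,::-1]); np.savez(f'pics/{n}.npz',**c)
E
python3 wr.py w1
```

```text
time_s: 0.93
position: [463.5, -404.1, 231.0]
tool_rot: [[-0.001, -0.05, -0.999], [0.0, -0.999, 0.05], [-1.0, -0.0, 0.001]]
force: [0.9, -0.6, -0.4]
grip_width: 85.3
0.9333 [ 463.5 -404.1  231. ] yaw -92.86715546948902 [-46.6  27.5  78.6  -0.   74.   46.2] [ 0.9337512  -0.59609964 -0.42199887]
```

View pics/w1.png

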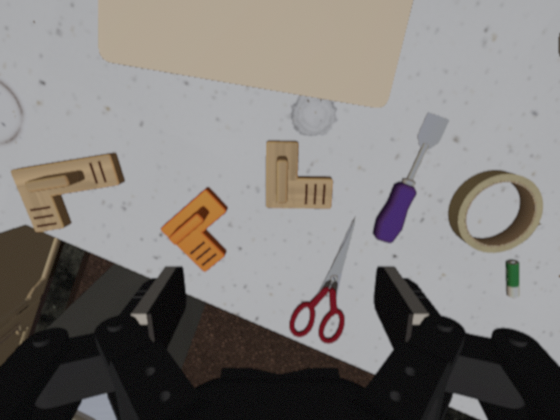

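```bash
python3 - <<'E'
from h import *
im=cv2.imread('pics/w1.png'); c=np.load('pics/w1.npz'); print(-c['R'].T@c['t'],c['R'].round(2).tolist(),c['mtx'][0])
cv2.imwrite('pics/w1c.png',cv2.resize(im[130:220,250:350],None,fx=6,fy=6,interpolation=cv2.INTER_CUBIC))
hsv=cv2.cvtColor(im,cv2.COLOR_BGR2HSV)
for p in [(280,150),(310,190),(350,190),(300,207),(298,180)]: print(p,hsv[p[1],p[0]])
m=((hsv[:,:,1]>60)&(hsv[:,:,0]<25)).astype(np.uint8)
A=[[266,142],[266,208],[331,208],[331,179],[298,177],[298,142]]
e=edges(m,A); print(e.round(1).tolist()); 
W=ray(c,e,18);print(W.round(1)[:,:2].tolist()); print(kabsch(poly('corner'),W))
for bar in [[(275,160),(287,160),(275,202),(287,202)]]: print(ray(c,bar,48).round(1))
E
```

```text
[ 540.29559693 -406.86599563  373.03868188] [[-0.05, -1.0, -0.0], [-0.95, 0.05, 0.3], [-0.3, 0.02, -0.95]] [325.04091874   0.         279.50642761]
(280, 150) [ 17  83 150]
(310, 190) [ 17  83 151]
(350, 190) [110   4 175]
(300, 207) [ 17  63 163]
(298, 180) [ 18  89 161]
[[266.0, 141.0], [266.0, 207.0], [329.8, 207.0], [331.8, 177.0], [297.0, 177.0], [297.0, 141.0]]
[[503.7, -390.1], [429.4, -385.5], [425.8, -458.5], [460.7, -460.8], [462.6, -422.1], [502.1, -423.4]]
(array([ 465.8, -404.1]), np.float64(176.85), array([1.1, 1.9]))
[[ 487.6 -399.4   48. ]
 [ 487.  -411.4   48. ]
 [ 443.7 -397.    48. ]
 [ 443.1 -409.5   48. ]]
```

View pics/w1c.png

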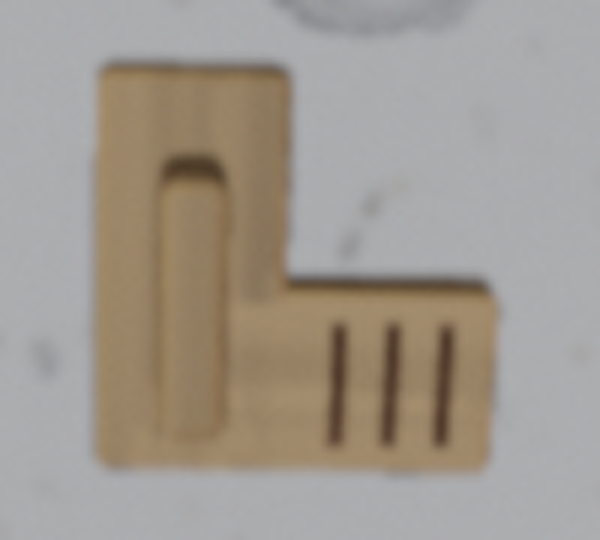

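```bash
python3 -m pendant '[[1,0,-25,0,0,0],[0.8,-0.4,-40,0,0,0],[0,0,-40,0,0,0],[0,0,-40,0,0,0],[0,0,-35,0,0,0],[0,0,-20,0,0,0],[0,0,-9,0,0,0],[0,0,0,0,0,0],[0,0,0,0,0,0]]' -1 30; python3 -m pendant '[[0,0,0,0,0,0],[0,0,0,0,0,0],[0,0,0,0,0,0],[0,0,0,0,0,0],[0,0,0,0,0,0],[0,0,0,0,0,0],[0,0,0,0,0,0],[0,0,0,0,0,0]]' 1 40; python3 wr.py w2
```

```text
time_s: 1.73
position: [464.8, -405.9, 23.0]
tool_rot: [[0.0, -0.053, -0.999], [-0.0, -0.999, 0.053], [-1.0, 0.0, -0.0]]
force: [-0.5, -1.0, 0.6]
grip_width: 85.4
time_s: 2.4
position: [465.2, -405.1, 22.6]
tool_rot: [[0.0, -0.052, -0.999], [-0.0, -0.999, 0.052], [-1.0, 0.0, -0.0]]
force: [-1.1, 1.3, 5.0]
grip_width: 11.1
2.4 [ 465.2 -405.1   22.6] yaw -92.98973048197772 [-46.6  42.2  88.8   0.   49.   46.4] [-1.05140493  1.32924984  5.04196261]
```

View pics/w2.png

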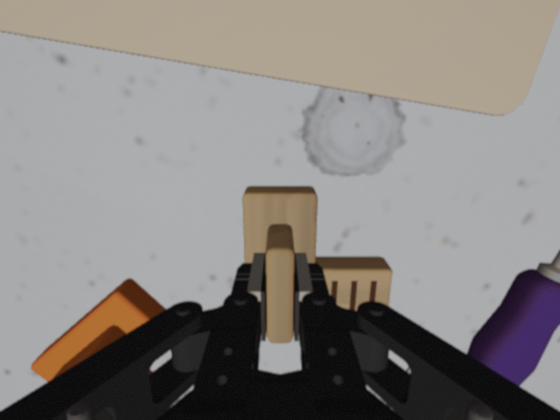

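```bash
python3 - <<'E'
from h import *
c=np.load('pics/w2.npz'); im=cv2.imread('pics/w2.png')
cv2.imwrite('pics/w2c.png',cv2.resize(im[180:350,230:400],None,fx=3.5,fy=3.5,interpolation=cv2.INTER_CUBIC))
p=np.array([465.2,-405.1]);a=np.radians(177.0)
R=np.array([[np.cos(a),-np.sin(a)],[np.sin(a),np.cos(a)]])
W=ray(c,[(245,225),(315,225),(280,193),(350,262),(387,285)],18)[:,:2]; print(((W-p)@R).round(1))
W=ray(c,[(266,230),(294,230),(268,340),(293,340)],48)[:,:2]; print(((W-p)@R).round(1))
E
```

```text
[[-21.5 -17.8]
 [-21.6  15.9]
 [-37.5  -1. ]
 [ -1.9  34. ]
 [ 11.1  53.8]]
[[-30.8  -6.4]
 [-30.8   4.4]
 [ 20.2  -6.2]
 [ 20.1   4.6]]
```

View pics/w2c.png

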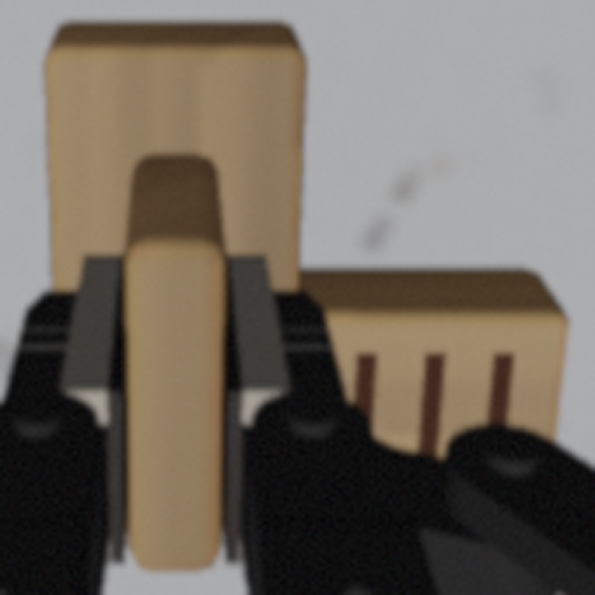

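```bash
python3 -m pendant '[[0,0,10,0,0,0],[0,0,25,0,0,0],[0,0,40,0,0,0],[0,0,40,0,0,0],[-3,30,35,0,0,0],[-4,38,20,0,0,0.02],[-4,38,8,0,0,0.03],[-4,38,0,0,0,0.03],[-4,38,0,0,0,0.03],[-4,38,0,0,0,0.03],[-4,38,0,0,0,0.03],[-4,38,0,0,0,0.03]]' 1 40;python3 -m pendant '[[-4,38,0,0,0,0.03],[-4,38,0,0,0,0.03],[-4,38,0,0,0,0.03],[-4,38,0,0,0,0.03],[-4,38,0,0,0,0.02],[-4,38,0,0,0,0.02],[-4,38,0,0,0,0.004],[-3,38,0,0,0,0],[-3,25,0,0,0,0],[-3,14,0,0,0,0],[0,0,0,0,0,0],[0,0,0,0,0,0]]'; python3 wr.py w3
```

```text
time_s: 3.45
position: [433.7, -111.6, 196.7]
tool_rot: [[0.0, 0.148, -0.989], [-0.0, -0.989, -0.148], [-1.0, 0.0, -0.0]]
force: [1.0, 0.4, -1.5]
grip_width: 11.3
time_s: 4.45
position: [397.1, 230.2, 196.5]
tool_rot: [[0.0, 0.309, -0.951], [-0.0, -0.951, -0.309], [-1.0, 0.0, -0.0]]
force: [0.5, -0.1, -1.6]
grip_width: 11.4
4.45 [397.1 230.2 196.5] yaw -72.02634851450371 [ 22.6  17.6 102.3  -0.   60.1  94.7] [ 0.45841618 -0.13306913 -1.58972253]
```

View pics/w3.png

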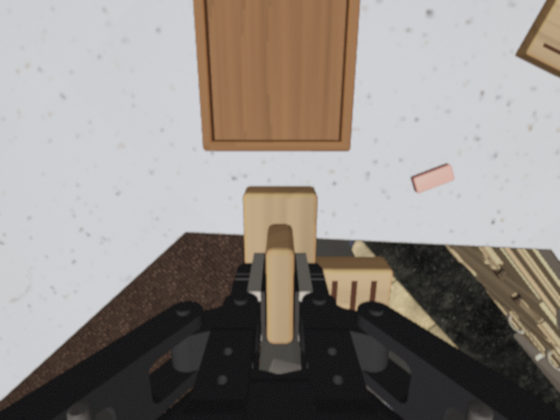

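```bash
python3 -m pendant '[[10,3,25,0,0,0],[15,5,35,0,0,0],[15,5,30,0,0,0],[8,3,10,0,0,0],[0,0,0,0,0,0],[0,0,0,0,0,0],[0,0,0,0,0,0]]'; python3 wr.py w4
```

```text
time_s: 5.08
position: [444.4, 244.7, 295.0]
tool_rot: [[-0.002, 0.306, -0.952], [-0.001, -0.952, -0.306], [-1.0, 0.0, 0.002]]
force: [-1.0, -0.1, -0.8]
grip_width: 11.3
5.0833 [444.4 244.7 295. ] yaw -72.18446994518636 [22.1 15.3 87.9 -0.  77.  94.3] [-0.9508463  -0.05432263 -0.75538995]
```

View pics/w4.png

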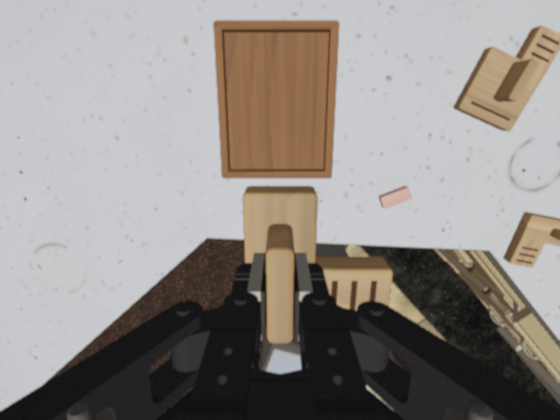

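```bash
python3 - <<'E'
from h import *
c=np.load('pics/w4.npz'); im=cv2.imread('pics/w4.png'); print((-c['R'].T@c['t']).round(1))
cv2.imwrite('pics/w4c.png',cv2.resize(im[10:190,205:345],None,fx=3.3,fy=3.3,interpolation=cv2.INTER_CUBIC))
hsv=cv2.cvtColor(im,cv2.COLOR_BGR2HSV)
m=((hsv[:,:,1]>80)&(hsv[:,:,0]<25)).astype(np.uint8); m[183:]=0
# local frame B: x toward image down, y ...
A=[(332,179),(338,21),(215,21),(221,179)]
e=edges(m,A); print(e.round(1).tolist()); e2=e+np.array([[.5,.5],[.5,-.5],[-.5,-.5],[-.5,.5]])
W=ray(c,e2,20); print(W.round(1)[:,:2].tolist()); print(kabsch([(92.5,72.5),(-92.5,72.5),(-92.5,-72.5),(92.5,-72.5)],W), [np.linalg.norm(W[i]-W[i-1]).round(1) for i in range(4)])
E
```

```text
[517.9 269.5 436.9]
[[329.9, 176.0], [337.5, 22.0], [214.0, 22.0], [223.0, 176.0]]
[[452.3, 178.7], [623.5, 233.6], [580.1, 368.6], [409.1, 312.9]]
(array([516.2, 273.5]), np.float64(-162.11), array([3.1, 2.6])) [np.float64(141.0), np.float64(179.9), np.float64(141.8), np.float64(179.9)]
```

View pics/w4c.png

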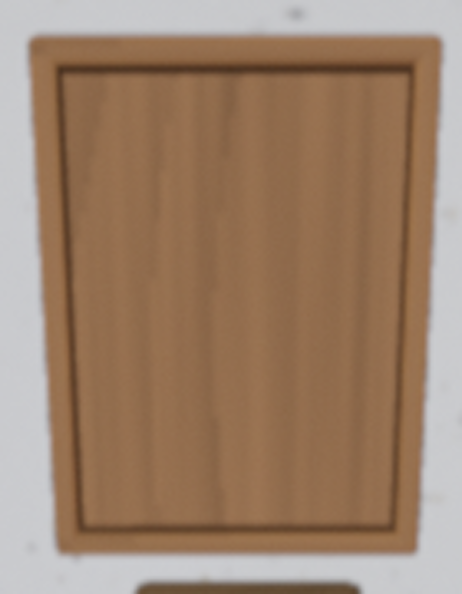

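```bash
python3 - <<'E'
from h import *
c=np.load('pics/w4.npz')
e=[(331.1,177.3),(338.6,20.9),(214.1,20.9),(222.6,177.3)]
W=ray(c,e,20); print(kabsch([(92.5,72.5),(-92.5,72.5),(-92.5,-72.5),(92.5,-72.5)],W), [np.linalg.norm(W[i]-W[i-1]).round(1) for i in range(4)])
e=[(324.7,170.6),(330.5,30.3),(222.3,30.3),(229.2,170.6)]
W=ray(c,e,20); print(kabsch([(82.5,62.5),(-82.5,62.5),(-82.5,-62.5),(82.5,-62.5)],W), [np.linalg.norm(W[i]-W[i-1]).round(1) for i in range(4)])
# block & ell & eraser in w4 vs top
t=optics.calibration('top')
hs=[cv2.cvtColor(cv2.imread(f),cv2.COLOR_BGR2HSV) for f in ('pics/top0.png','pics/w4.png','pics/w1.png')]
cs=[t,c,np.load('pics/w1.npz')]
def blob(h,sel,near):
    n,l,s,q=cv2.connectedComponentsWithStats(sel.astype(np.uint8)); d=np.linalg.norm(q-near,axis=1); d[0]=1e9; d[s[:,4]<40]=1e9;i=d.argmin(); return q[i],s[i,4]
for i,near in ((0,(210,266)),(1,(394,197))):
    h=hs[i]; q,a=blob(h,(h[...,1]>35)&((h[...,0]<12)|(h[...,0]>170))&(h[...,2]>120),near); print('eraser',q,a,ray(cs[i],q,8).round(1))
for i,near in ((0,(341,282)),(2,(195,230))):
    h=hs[i]; q,a=blob(h,(h[...,1]>130)&(h[...,0]<18)&(h[...,2]>90),near); print('orange',q,a,ray(cs[i],q,18).round(1))
E
```

```text
(array([516.2, 272.8]), np.float64(-162.14), array([2.2, 2. ])) [np.float64(141.9), np.float64(181.5), np.float64(141.8), np.float64(181.5)]
(array([515.9, 272.6]), np.float64(-162.1), array([1.1, 0.7])) [np.float64(124.1), np.float64(163.1), np.float64(124.2), np.float64(163.1)]
eraser [209.69230769 266.6025641 ] 78 [[449.8  79.4   8. ]]
eraser [394.69451697 196.90600522] 383 [[450.7  82.2   8. ]]
orange [342.13385827 282.32283465] 381 [[ 400.9 -305.    18. ]]
orange [196.64621212 229.75340909] 2640 [[ 405.5 -302.6   18. ]]
```

```bash
python3 -m pendant '[[10,8,-10,0,0,0],[15,12,-25,0,0,0],[15,12,-30,0,0,0],[15,12,-30,0,0,0],[15,12,-30,0,0,0],[15,12,-30,0,0,0],[10,7,-30,0,0,0],[2.7,2,-20,0,0,0],[0,0,-20,0,0,0],[0,0,-10,0,0,0],[0,0,0,0,0,0],[0,0,0,0,0,0]]'; python3 wr.py w5
```

```text
time_s: 6.13
position: [542.5, 322.4, 61.1]
tool_rot: [[-0.001, 0.307, -0.952], [-0.001, -0.952, -0.307], [-1.0, 0.0, 0.001]]
force: [0.8, -0.3, -2.0]
grip_width: 11.0
6.1333 [542.5 322.4  61.1] yaw -72.13890144272978 [25.3 39.9 85.3  0.  54.8 97.4] [ 0.77886089 -0.29552584 -1.9931397 ]
```

View pics/w5.png

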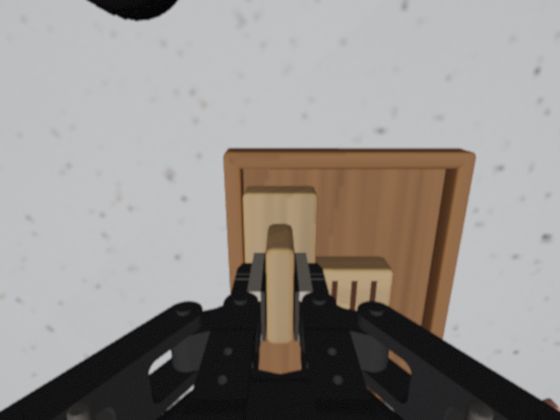

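```bash
python3 - <<'E'
from h import *
im=cv2.imread('pics/w5.png')
cv2.imwrite('pics/w5c.png',cv2.resize(im[140:270,215:345],None,fx=4.6,fy=4.6,interpolation=cv2.INTER_CUBIC))
cv2.imwrite('pics/w5d.png',cv2.resize(im[140:340,345:485],None,fx=3,fy=3,interpolation=cv2.INTER_CUBIC))
E
```

```text
(no output)
```

View pics/w5c.png

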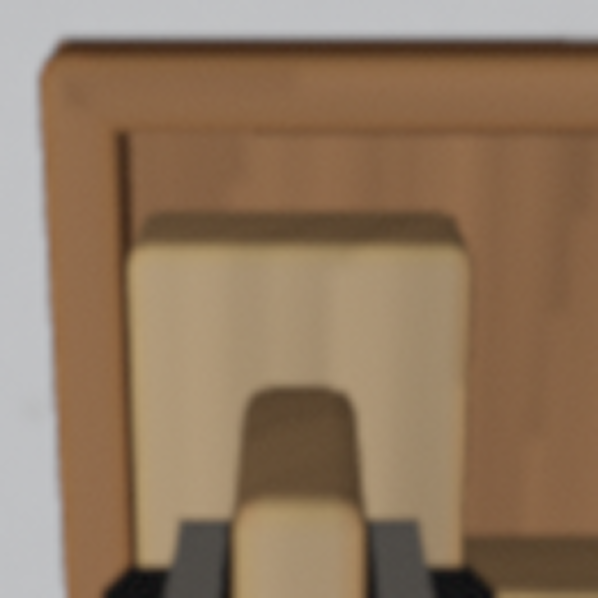

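View pics/w5d.png

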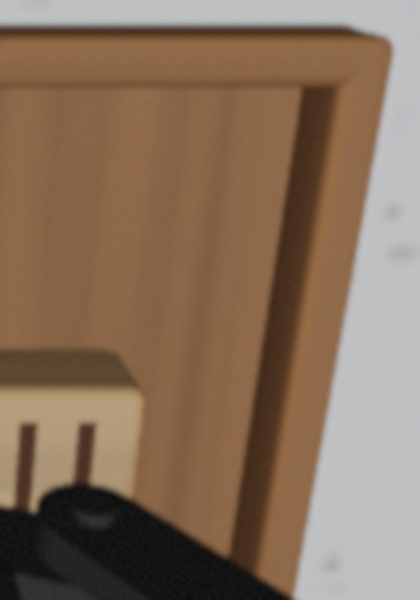

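```bash
python3 - <<'E'
from h import *
c=np.load('pics/w5.npz'); p=np.array([542.5,322.4]); a=np.radians(-162.14)
R=np.array([[np.cos(a),-np.sin(a)],[np.sin(a),np.cos(a)]])
L=lambda px,z:((ray(c,px,z)[:,:2]-p)@R).round(1)
print('tray inner TL,left-low,TR',L([(240.7,169.3),(243.5,244.3),(457.7,169.3),(350,168.5)],20))
print('outer TL',L([(224.1,152.5),(474.5,152.5)],20))
print('piece left,right,far',L([(243.3,196.5),(317,196.5),(280,193.9)],61.1-22.6+18))
E
```

```text
tray inner TL,left-low,TR [[-42.2 -23.3]
 [  4.3 -23.2]
 [-42.2 100.3]
 [-42.7  39. ]]
outer TL [[-51.7 -32.2]
 [-51.8 108.2]]
piece left,right,far [[-36.3 -18.1]
 [-36.3  16.4]
 [-37.6  -0.9]]
```

```bash
python3 -m pendant '[[0,0.5,-10,0,0,0],[0,0,-10,0,0,0],[0,0,-6,0,0,0],[0,0,-4,0,0,0],[0,0,-2,0,0,0],[0,0,-1,0,0,0],[0,0,0,0,0,0],[0,0,0,0,0,0]]'; python3 -m pendant '[[0,0,0,0,0,0]]'
```

```text
time_s: 6.85
position: [543.3, 323.3, 28.4]
tool_rot: [[0.0, 0.307, -0.952], [0.0, -0.952, -0.307], [-1.0, -0.0, -0.0]]
force: [0.0, -0.1, -1.1]
grip_width: 11.0
time_s: 6.93
position: [543.4, 323.3, 28.5]
tool_rot: [[0.001, 0.307, -0.952], [0.0, -0.952, -0.307], [-1.0, -0.0, -0.001]]
force: [0.4, 0.1, -1.7]
grip_width: 11.1
```

```bash
python3 -m pendant '[[-0.5,-0.4,-0.8,0,0,0],[0,0,-0.5,0,0,0],[0,0,0,0,0,0],[0,0,0,0,0,0]]'; python3 wr.py w6
```

```text
time_s: 7.27
position: [542.9, 322.9, 27.6]
tool_rot: [[0.001, 0.307, -0.952], [0.0, -0.952, -0.307], [-1.0, -0.0, -0.001]]
force: [-1.2, -1.3, 7.6]
grip_width: 11.0
7.2667 [542.9 322.9  27.6] yaw -72.13632160735489 [25.3 42.6 86.4 -0.  51.  97.5] [-1.2492171  -1.26591132  7.63020786]
```

View pics/w6.png

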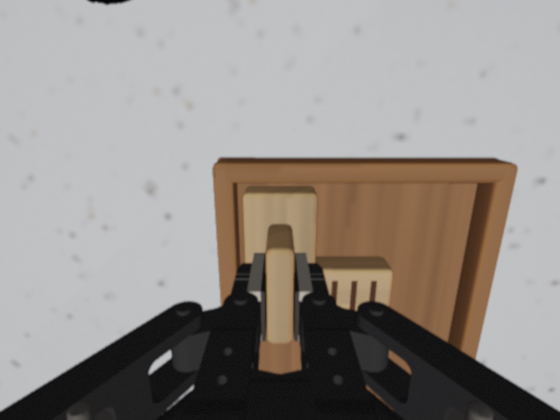

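```bash
python3 -m pendant '[[0,0,0,0,0,0],[0,0,0,0,0,0],[0,0,0,0,0,0],[0,0,0,0,0,0],[0,0,0,0,0,0],[0,0,15,0,0,0],[0,0,35,0,0,0],[0,0,40,0,0,0],[0,-10,38,0,0,0.04],[-4,-28,30,0,0,0.08],[-5,-36,20,0,0,0.09],[-5,-38,15,0,0,0.1]]' -1 40; python3 -m pendant '[[-5,-38,7,0,0,0.1],[-5,-38,0,0,0,0.1],[-5,-38,0,0,0,0.1],[-5,-38,0,0,0,0.1],[-5,-38,0,0,0,0.1],[-5,-38,0,0,0,0.1],[-5,-38,0,0,0,0.1],[-5,-36,0,0,0,0.1],[-8,-36,0,0,0,0.1],[-8,-24,0,0,0,0.1],[-7,-13,0,0,0,0.046],[0,0,0,0,0,0]]'; python3 -m pendant '[[0,0,0,0,0,0],[0,0,0,0,0,0]]';python3 wr.py w7
```

```text
time_s: 8.32
position: [528.9, 210.5, 222.1]
tool_rot: [[0.003, 0.587, -0.809], [0.001, -0.809, -0.587], [-1.0, 0.001, -0.003]]
force: [0.5, 0.2, 1.0]
grip_width: 85.4
time_s: 9.32
position: [464.7, -165.9, 226.8]
tool_rot: [[-0.0, 0.995, 0.095], [-0.001, 0.095, -0.995], [-1.0, -0.0, 0.0]]
force: [0.0, 0.8, -0.7]
grip_width: 85.5
time_s: 9.48
position: [465.9, -163.0, 226.9]
tool_rot: [[0.0, 0.996, 0.094], [0.0, 0.094, -0.996], [-1.0, 0.0, -0.0]]
force: [-0.6, -0.6, 0.7]
grip_width: 85.4
9.4833 [ 465.9 -163.   226.9] yaw 5.37832475246109 [-26.2  18.   95.5   0.   66.4 -31.6] [-0.56469273 -0.56831662  0.69862206]
```

View pics/w7.png

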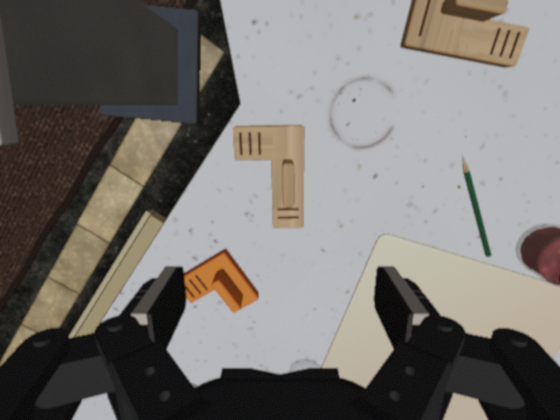

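```bash
python3 - <<'E'
from h import *
im=cv2.imread('pics/w7.png'); c=np.load('pics/w7.npz')
cv2.imwrite('pics/w7c.png',cv2.resize(im[118:234,228:312],None,fx=5,fy=5,interpolation=cv2.INTER_CUBIC))
hsv=cv2.cvtColor(im,cv2.COLOR_BGR2HSV)
m=((hsv[:,:,1]>60)&(hsv[:,:,0]<25)).astype(np.uint8)
A=[(304,125),(303,227),(273,227),(272,160),(235,160),(235,127)]
e=edges(m,A); print(e.round(1).tolist()); W=ray(c,e,18); print(kabsch(poly('ell'),W)); print(kabsch(poly('ell'),ray(c,A,18)))
E
```

```text
[[303.4, 126.0], [301.5, 226.0], [273.5, 226.0], [271.6, 158.0], [235.2, 158.0], [233.5, 126.0]]
(array([ 475.2, -160.9]), np.float64(-84.2), array([2.3, 2.5]))
(array([ 475.9, -161.9]), np.float64(-83.99), array([2.2, 1.7]))
```

View pics/w7c.png

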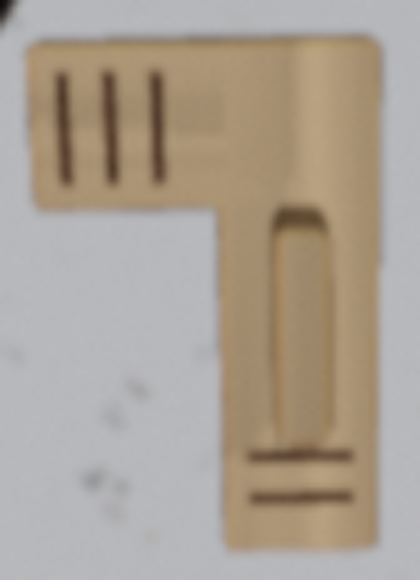

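```bash
python3 - <<'E'
from h import *
c=np.load('pics/w7.npz')
print(ray(c,[(288.7,185),(288.7,163),(288.9,207.2)],48).round(1))
print(kabsch(poly('ell'),ray(c,[(304.2,125.9),(303.6,227.4),(273.3,227.4),(272,159.5),(235,159.5),(233.8,126.5)],18)))
E
```

```text
[[ 475.4 -161.4   48. ]
 [ 473.1 -139.1   48. ]
 [ 478.  -184.9   48. ]]
(array([ 475.9, -161.9]), np.float64(-83.92), array([1.1, 1.4]))
```

```bash
python3 -m pendant '[[3,0,-20,0,0,0.01],[4,0.5,-38,0,0,0],[2.8,0.6,-40,0,0,0],[0,0,-40,0,0,0],[0,0,-35,0,0,0],[0,0,-20,0,0,0],[0,0,-8,0,0,0],[0,0,-3,0,0,0],[0,0,0,0,0,0],[0,0,0,0,0,0]]' -1 40; python3 -m pendant '[[0,0,0,0,0,0],[0,0,0,0,0,0],[0,0,0,0,0,0],[0,0,0,0,0,0],[0,0,0,0,0,0],[0,0,0,0,0,0],[0,0,0,0,0,0]]' 1 40; python3 wr.py w8
```

```text
time_s: 10.37
position: [476.5, -162.5, 24.0]
tool_rot: [[0.002, 0.994, 0.105], [-0.001, 0.105, -0.994], [-1.0, 0.002, 0.001]]
force: [-0.1, -0.1, 0.2]
grip_width: 85.4
time_s: 10.95
position: [475.5, -162.4, 22.9]
tool_rot: [[-0.0, 0.994, 0.105], [0.0, 0.105, -0.994], [-1.0, -0.0, -0.0]]
force: [-1.0, 0.8, 3.9]
grip_width: 11.1
10.95 [ 475.5 -162.4   22.9] yaw 6.021792185238402 [-25.7  36.8 105.5  -0.   37.7 -31.7] [-1.00423927  0.79629919  3.89739762]
```

View pics/w8.png

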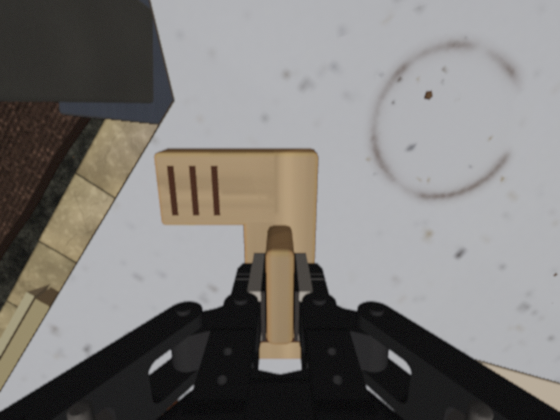

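```bash
python3 -m pendant '[[0,0,10,0,0,0],[0,0,30,0,0,0],[0,0,40,0,0,0],[0,10,35,0,0,-0.05],[4,20,15,0,0,-0.09],[6,30,0,0,0,-0.1],[6,32,0,0,0,-0.1],[6,32,0,0,0,-0.1],[6,32,0,0,0,-0.1],[6,32,0,0,0,-0.1],[6,32,0,0,0,-0.1],[6,32,0,0,0,-0.1]]' 1 40; python3 -m pendant '[[6,32,0,0,0,-0.1],[6,32,0,0,0,-0.1],[6,32,0,0,0,-0.1],[6,32,0,0,0,-0.1],[4,22,0,0,0,-0.1],[2,16,0,0,0,-0.08],[2.6,9,0,0,0,-0.043],[0,0,0,0,0,0],[0,0,0,0,0,0]]'; python3 wr.py w9
```

```text
time_s: 12.0
position: [521.4, 91.3, 153.5]
tool_rot: [[0.0, 0.739, -0.674], [0.0, -0.674, -0.739], [-1.0, 0.0, -0.0]]
force: [1.5, -0.5, -1.6]
grip_width: 11.0
time_s: 12.75
position: [553.9, 264.7, 153.2]
tool_rot: [[-0.0, 0.214, -0.977], [-0.0, -0.977, -0.214], [-1.0, 0.0, 0.0]]
force: [-0.7, -0.6, -2.6]
grip_width: 10.6
12.75 [553.9 264.7 153.2] yaw -77.66990380283745 [20.  32.1 83.8 -0.  64.1 97.6] [-0.66723562 -0.60609441 -2.57885991]
```

View pics/w9.png

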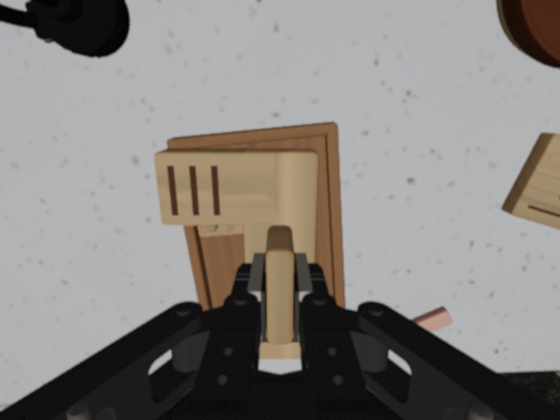

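```bash
python3 -m pendant '[[-3,-12,0,0,0,0.05],[-2.8,-12,-20,0,0,0.047],[0,0,-30,0,0,0],[0,0,-25,0,0,0],[0,0,-12,0,0,0],[0,0,-5,0,0,0],[0,0,0,0,0,0],[0,0,0,0,0,0],[0,0,0,0,0,0]]' 1 40; python3 wr.py w10
```

```text
time_s: 13.55
position: [549.2, 240.9, 62.2]
tool_rot: [[0.002, 0.305, -0.952], [0.001, -0.952, -0.305], [-1.0, -0.0, -0.002]]
force: [0.5, 0.6, -1.9]
grip_width: 11.2
13.55 [549.2 240.9  62.2] yaw -72.22809766774822 [18.  37.9 90.2 -0.  51.8 90.2] [ 0.51070789  0.5702523  -1.90861453]
```

View pics/w10.png

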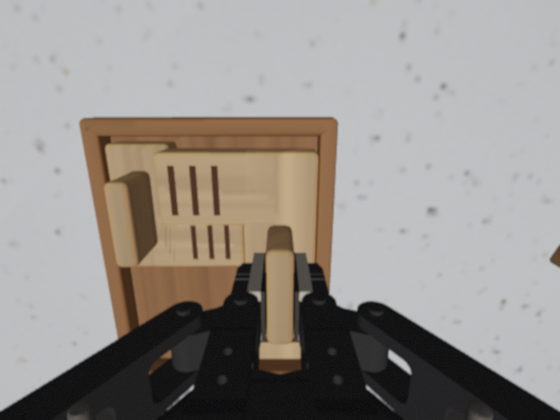

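```bash
python3 - <<'E'
from h import *
im=cv2.imread('pics/w10.png')
cv2.imwrite('pics/w10c.png',cv2.resize(im[110:280,210:350],None,fx=3.5,fy=3.5,interpolation=cv2.INTER_CUBIC))
cv2.imwrite('pics/w10d.png',cv2.resize(im[110:280,75:260],None,fx=3.5,fy=3.5,interpolation=cv2.INTER_CUBIC))
E
```

```text
(no output)
```

View pics/w10c.png

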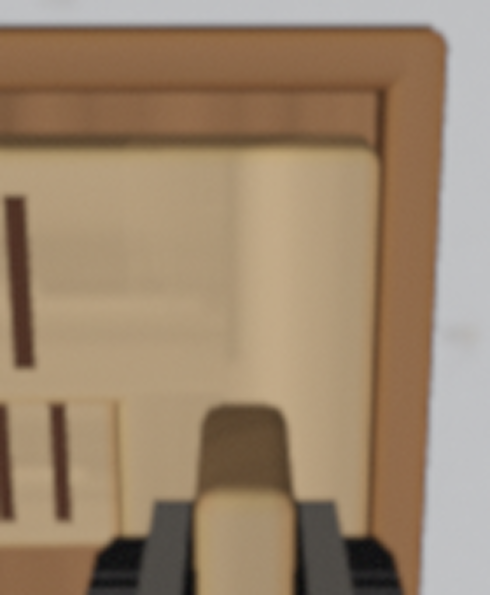

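View pics/w10d.png

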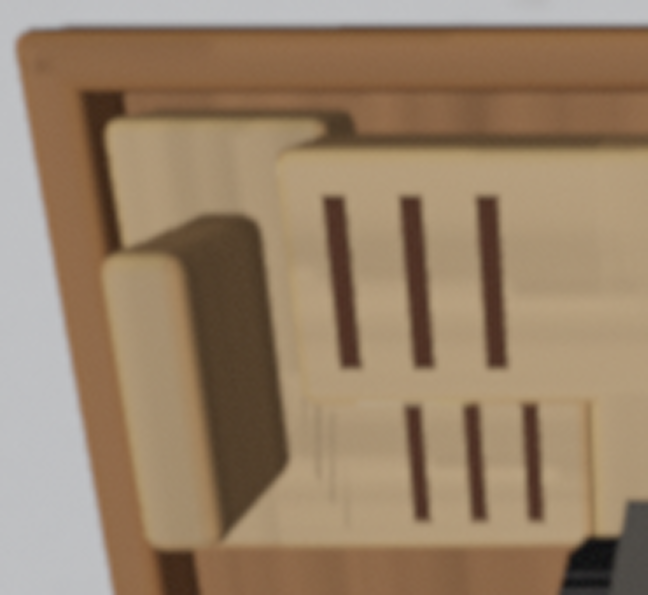

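```bash
python3 - <<'E'
from h import *
c=np.load('pics/w10.npz'); p=np.array([549.2,240.9]); a=np.radians(-162.14)
R=np.array([[np.cos(a),-np.sin(a)],[np.sin(a),np.cos(a)]])
L=lambda px,z:((ray(c,px,z)[:,:2]-p)@R).round(1).tolist()
print('tray R up/low, far, L',L([(320.3,137.1),(316.3,252.9),(280,135.1),(97.9,136.3)],20))
print('ell R,R, far, leftend',L([(318,157.1),(315.7,238.6),(280,152.3),(155,157)],57.5))
print('corner far, right-up, near, left',L([(140,144.9),(167.9,150),(170,266.6),(105.6,147)],23))
E
```

```text
tray R up/low, far, L [[-60.1, 21.6], [10.6, 21.7], [-61.3, -0.8], [-60.7, -102.3]]
ell R,R, far, leftend [[-54.7, 16.3], [-14.9, 16.5], [-56.9, -0.9], [-54.8, -57.4]]
corner far, right-up, near, left [[-56.3, -78.2], [-53.5, -63.0], [18.4, -69.2], [-55.2, -97.3]]
```

```bash
python3 -m pendant '[[0,0,-10,0,0,0],[0,0,-10,0,0,0],[0,0,-6,0,0,0],[0,0,-4,0,0,0],[0,0,-2.5,0,0,0],[0,0,-1,0,0,0],[0,0,0,0,0,0],[0,0,0,0,0,0],[0,0,0,0,0,0]]'; python3 wr.py w11
```

```text
time_s: 14.35
position: [547.8, 240.6, 27.8]
tool_rot: [[-0.001, 0.305, -0.952], [-0.0, -0.952, -0.305], [-1.0, -0.0, 0.001]]
force: [-7.4, -1.7, 13.3]
grip_width: 11.4
14.35 [547.8 240.6  27.8] yaw -72.23285379618306 [18.  40.8 91.4  0.  47.9 90.2] [-7.38059197 -1.70437812 13.34626947]
```

View pics/w11.png

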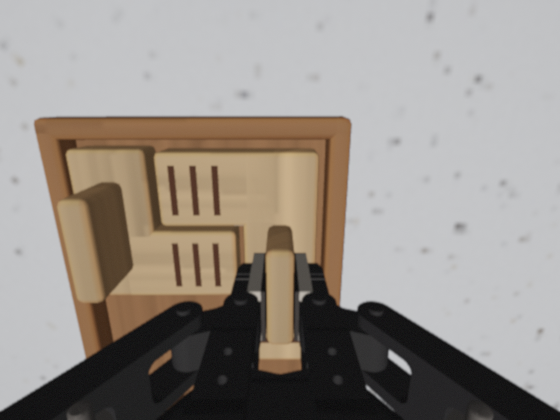

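```bash
python3 -m pendant '[[0,0,0,0,0,0],[0,0,0,0,0,0],[0,0,0,0,0,0],[0,0,0,0,0,0],[0,0,0,0,0,0],[0,0,15,0,0,0],[0,0,35,0,0,0],[0,0,40,0,0,0],[0,-4,35,0,0,0.08],[2,-8,30,0,0,0.11],[3,-8,20,0,0,0.11],[3,-9,15,0,0,0.11]]' -1 40; python3 -m pendant '[[3,-9,7,0,0,0.11],[3,-9,0,0,0,0.11],[3,-9,0,0,0,0.11],[3,-9,0,0,0,0.11],[3,-9,0,0,0,0.11],[3,-9,0,0,0,0.11],[3,-9,0,0,0,0.11],[3,-9,0,0,0,0.11],[3,-9,0,0,0,0.11],[3,-9,0,0,0,0.11],[3,-9,0,0,0,0.11],[3,-9,0,0,0,0.11]]'; python3 -m pendant '[[4,-9,0,0,0,0.11],[4,-9,0,0,0,0.11],[5,-9,0,0,0,0.11],[5,-9,0,0,0,0.11],[5,-9,0,0,0,0.11],[5,-9,0,0,0,0.11],[5,-9,0,0,0,0.11],[3,-9,0,0,0,0.11],[0,-8,0,0,0,0.08],[0,-6,0,0,0,0.05],[0,0,0,0,0,0],[0,0,0,0,0,0]]';python3 wr.py w12
```

```text
time_s: 15.4
position: [557.0, 211.6, 219.9]
tool_rot: [[0.003, 0.664, -0.748], [0.001, -0.748, -0.664], [-1.0, 0.001, -0.003]]
force: [-0.5, 0.3, -0.5]
grip_width: 85.5
time_s: 16.4
position: [592.5, 103.1, 224.3]
tool_rot: [[-0.0, 0.89, 0.457], [-0.0, 0.457, -0.89], [-1.0, -0.0, -0.0]]
force: [0.3, 0.1, -0.8]
grip_width: 85.1
time_s: 17.4
position: [628.3, 17.5, 224.3]
tool_rot: [[-0.0, 0.094, 0.996], [0.0, 0.996, -0.094], [-1.0, 0.0, -0.0]]
force: [0.6, -0.5, 0.2]
grip_width: 85.3
17.4 [628.3  17.5 224.3] yaw 84.61202045892969 [ -3.8  28.9  77.1   0.   74.  -88.5] [ 0.6197029  -0.46646415  0.20103619]
```

View pics/w12.png

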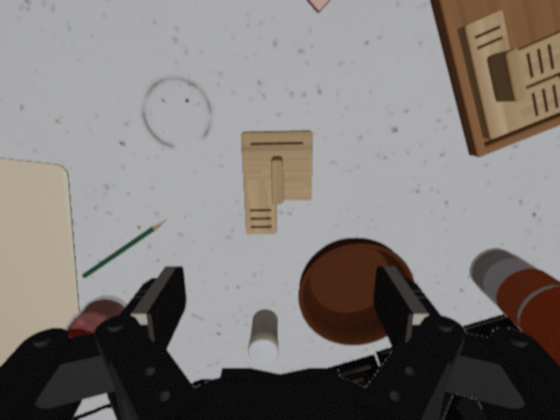

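```bash
python3 - <<'E'
from h import *
im=cv2.imread('pics/w12.png'); c=np.load('pics/w12.npz')
cv2.imwrite('pics/w12c.png',cv2.resize(im[122:242,235:320],None,fx=5,fy=5,interpolation=cv2.INTER_CUBIC))
print('bowl',ray(c,[(356,290),(300,290),(356,240)],57).round())
hsv=cv2.cvtColor(im,cv2.COLOR_BGR2HSV)
m=((hsv[:,:,1]>60)&(hsv[:,:,0]<25)).astype(np.uint8)
A=[(242,131),(247,233),(276,233),(278,200),(311,199),(311,131)]
e=edges(m,A); print(e.round(1).tolist()); print(kabsch(poly('block'),ray(c,e,18)),kabsch(poly('block'),ray(c,A,18)))
print(ray(c,[(277.5,160),(277.8,202)],48).round(1))
E
```

```text
bowl [[751.  91.  57.]
 [745.  30.  57.]
 [692.  92.  57.]]
[[241.2, 132.5], [246.8, 232.0], [275.0, 232.0], [275.0, 199.0], [309.7, 199.0], [311.6, 130.9]]
(array([624.3,  16.4]), np.float64(-4.7), array([2.4, 2.6])) (array([624.8,  17.4]), np.float64(-4.41), array([1.3, 2.4]))
[[603.2  19.4  48. ]
 [646.1  15.6  48. ]]
```

View pics/w12c.png

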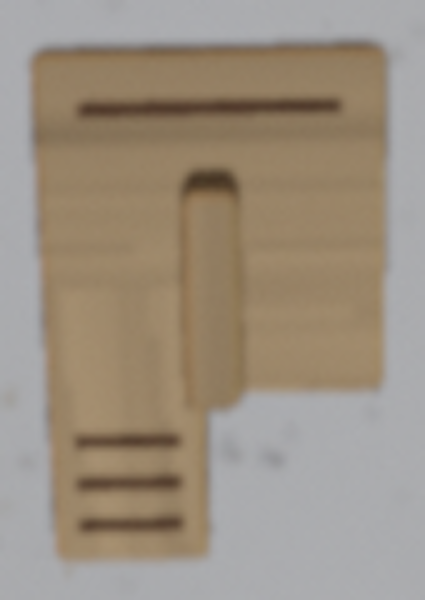

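```bash
python3 -m pendant '[[-1,0,-20,0,0,0.012],[-1,0,-38,0,0,0],[-1,0,-40,0,0,0],[0,0,-40,0,0,0],[0,0,-35,0,0,0],[0,0,-18,0,0,0],[0,0,-8,0,0,0],[0,0,-3,0,0,0],[0,0,0,0,0,0],[0,0,0,0,0,0]]' -1 40; python3 -m pendant '[[0,0,0,0,0,0],[0,0,0,0,0,0],[0,0,0,0,0,0],[0,0,0,0,0,0],[0,0,0,0,0,0],[0,0,0,0,0,0],[0,0,0,0,0,0]]' 1 40; python3 wr.py w13
```

```text
time_s: 18.28
position: [626.3, 17.7, 23.8]
tool_rot: [[0.002, 0.08, 0.997], [-0.0, 0.997, -0.08], [-1.0, 0.0, 0.002]]
force: [0.7, -0.4, 0.1]
grip_width: 85.1
time_s: 18.87
position: [625.5, 17.6, 22.6]
tool_rot: [[0.0, 0.08, 0.997], [-0.0, 0.997, -0.08], [-1.0, -0.0, 0.0]]
force: [-0.1, -0.9, 6.0]
grip_width: 11.2
18.8667 [625.5  17.6  22.6] yaw 85.43164505794083 [ -3.9  42.7  87.4  -0.   49.9 -89.3] [-0.1428032  -0.86424443  6.00729112]
```

View pics/w13.png

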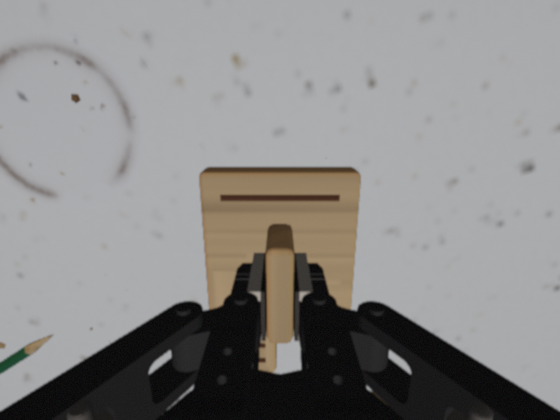

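```bash
python3 -m pendant '[[0,0,10,0,0,0],[0,0,30,0,0,0],[0,0,40,0,0,0],[0,0,35,0,0,0],[-6,10,20,0,0,-0.05],[-12,20,0,0,0,-0.1],[-13,22,0,0,0,-0.1],[-13,22,0,0,0,-0.1],[-13,22,0,0,0,-0.1],[-13,22,0,0,0,-0.1],[-13,22,0,0,0,-0.1],[-13,22,0,0,0,-0.1]]' 1 40; python3 -m pendant '[[-13,22,0,0,0,-0.1],[-13,22,0,0,0,-0.1],[-12,20,0,0,0,-0.1],[-9,16,0,0,0,-0.08],[-7,10,0,0,0,-0.049],[0,0,0,0,0,0],[0,0,0,0,0,0],[0,0,0,0,0,0]]'; python3 wr.py w14
```

```text
time_s: 19.92
position: [528.5, 180.6, 157.9]
tool_rot: [[0.0, 0.741, 0.671], [0.0, 0.671, -0.741], [-1.0, 0.0, 0.0]]
force: [0.0, -0.1, -1.8]
grip_width: 11.1
time_s: 20.58
position: [475.7, 269.2, 157.6]
tool_rot: [[0.0, 0.951, 0.309], [-0.0, 0.309, -0.951], [-1.0, 0.0, 0.0]]
force: [0.2, 0.2, -1.9]
grip_width: 11.2
20.5833 [475.7 269.2 157.6] yaw 17.97573897192142 [23.3 27.  93.3 -0.  59.7  5.3] [ 0.18192399  0.16953645 -1.85618118]
```

View pics/w14.png

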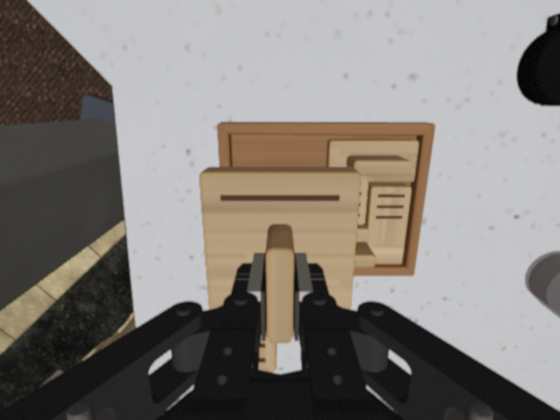

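```bash
python3 -m pendant '[[0,0.5,-15,0,0,0],[0,0,-30,0,0,0],[0,0,-30,0,0,0],[0,0,-14,0,0,0],[0,0,-6,0,0,0],[0,0,0,0,0,0],[0,0,0,0,0,0],[0,0,0,0,0,0]]'; python3 wr.py w15;python3 - <<'E'
from h import *
im=cv2.imread('pics/w15.png')
cv2.imwrite('pics/w15c.png',cv2.resize(im[90:330,150:480],None,fx=2.4,fy=2.4,interpolation=cv2.INTER_CUBIC))
E
```

```text
time_s: 21.3
position: [476.3, 270.2, 63.5]
tool_rot: [[0.002, 0.952, 0.307], [0.001, 0.307, -0.952], [-1.0, 0.002, -0.0]]
force: [0.1, 0.3, -1.4]
grip_width: 11.3
21.3 [476.3 270.2  63.5] yaw 17.87780934752689 [23.3 34.9 97.8 -0.  47.2  5.4] [ 0.07569787  0.34086156 -1.37028243]
```

View pics/w15c.png

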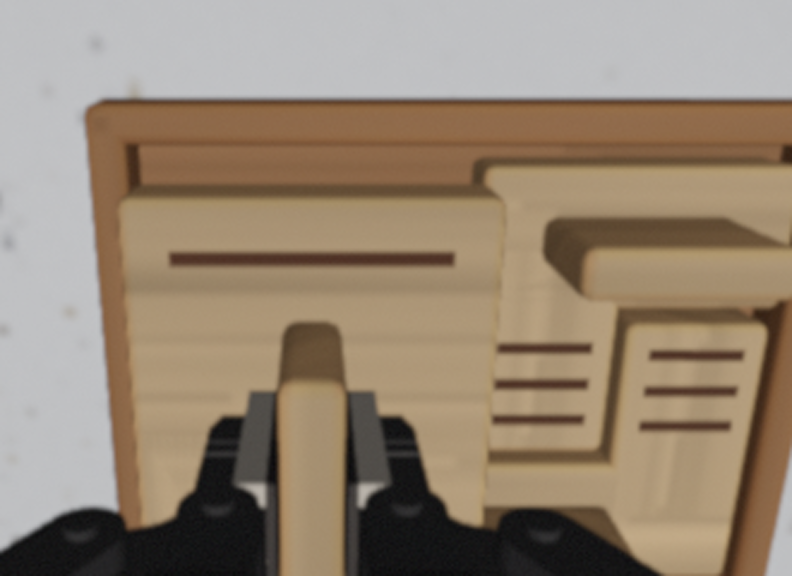

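```bash
python3 - <<'E'
from h import *
c=np.load('pics/w15.npz'); p=np.array([476.3,270.2]); a=np.radians(-162.14)
R=np.array([[np.cos(a),-np.sin(a)],[np.sin(a),np.cos(a)]])
F=lambda q:[(150+x/2.4,90+y/2.4) for x,y in q]
L=lambda q,z:((ray(c,F(q),z)[:,:2]-p)@R).round(1).tolist()
print('tray inner +x wall, -y wall',L([(127,147),(122,500)],20),L([(300,145)],20))
print('block +x edge (2), -x edge(2), -y edge',L([(122,215),(141,500),(503,215),(488,480),(300,198)],58.9))
print('corner +x edge, -y edge',L([(486,185),(600,167)],23), 'corner +y end',L([(540,450)],23))
print('ell +x...',L([(485,464),(615,464)],23))
im=cv2.imread('pics/w15.png'); 
E
```

```text
tray inner +x wall, -y wall [[43.0, -53.0], [51.1, 43.0]] [[2.1, -53.5]]
block +x edge (2), -x edge(2), -y edge [[35.9, -45.3], [36.3, 17.6], [-37.3, -45.3], [-38.4, 12.8], [1.7, -48.6]]
corner +x edge, -y edge [[-41.9, -44.5], [-68.4, -48.8]] corner +y end [[-60.9, 26.0]]
ell +x... [[-46.7, 30.2], [-81.2, 30.2]]
```

View pics/w15.png

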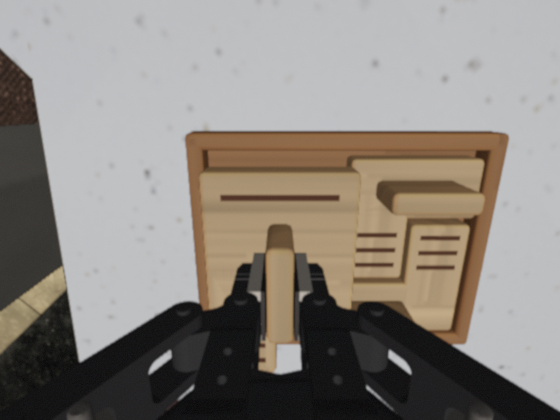

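```bash
python3 -m pendant '[[-0.9,-0.3,-8,0,0,0],[0,0,-10,0,0,0],[0,0,-6,0,0,0],[0,0,-5,0,0,0],[0,0,-3,0,0,0],[0,0,-1.5,0,0,0],[0,0,0,0,0,0],[0,0,0,0,0,0],[0,0,0,0,0,0]]'; python3 wr.py w16
```

```text
time_s: 22.1
position: [474.7, 269.9, 29.1]
tool_rot: [[0.0, 0.952, 0.307], [0.0, 0.307, -0.952], [-1.0, 0.0, -0.0]]
force: [-0.3, -0.7, -1.8]
grip_width: 11.4
22.1 [474.7 269.9  29.1] yaw 17.88631826689577 [23.4 38.1 99.1  0.  42.8  5.5] [-0.2837646  -0.67428125 -1.77021225]
```

View pics/w16.png

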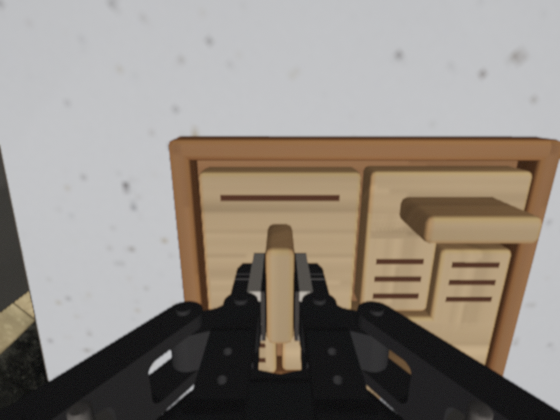

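```bash
python3 -m pendant '[[0,0,-0.8,0,0,0],[0,0,-0.5,0,0,0],[0,0,0,0,0,0],[0,0,0,0,0,0]]'; python3 -m pendant '[[0,0,0,0,0,0],[0,0,0,0,0,0],[0,0,0,0,0,0],[0,0,0,0,0,0],[0,0,0,0,0,0],[0,0,15,0,0,0],[0,0,35,0,0,0],[0,0,40,0,0,0],[0,0,40,0,0,0],[3,-10,40,0,0,0],[6,-20,20,0,0,0],[9,-30,0,0,0,0]]' -1 40;python3 -m pendant '[[9,-30,0,0,0,0],[6,-20,0,0,0,0],[0,0,0,0,0,0],[0,0,0,0,0,0],[0,0,0,0,0,0]]'; python3 wr.py w17; python3 - <<'E'
from h import *
for n in ('scene','top'): cv2.imwrite(f'pics/{n}1.png',optics.get_image(n)[:,:,::-1])
E
```

```text
time_s: 22.48
position: [474.6, 269.9, 27.6]
tool_rot: [[0.0, 0.952, 0.307], [0.0, 0.307, -0.952], [-1.0, 0.0, -0.0]]
force: [0.1, 0.4, 0.2]
grip_width: 10.9
time_s: 23.48
position: [494.3, 211.2, 222.5]
tool_rot: [[0.007, 0.951, 0.309], [0.003, 0.309, -0.951], [-1.0, 0.008, -0.0]]
force: [1.9, 0.2, 1.0]
grip_width: 85.4
time_s: 23.9
position: [507.3, 160.1, 217.5]
tool_rot: [[-0.0, 0.952, 0.307], [0.0, 0.307, -0.952], [-1.0, -0.0, -0.0]]
force: [-0.3, -0.9, 0.2]
grip_width: 85.5
23.9 [507.3 160.1 217.5] yaw 17.86525687825264 [11.1 21.7 91.2  0.  67.1 -6.8] [-0.28869858 -0.90829794  0.23170479]
```

View pics/w17.png

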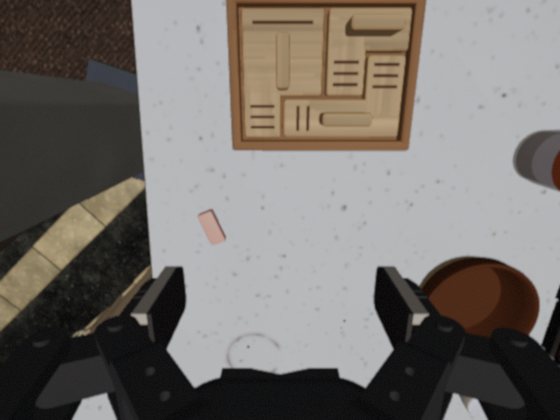

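View pics/scene1.png

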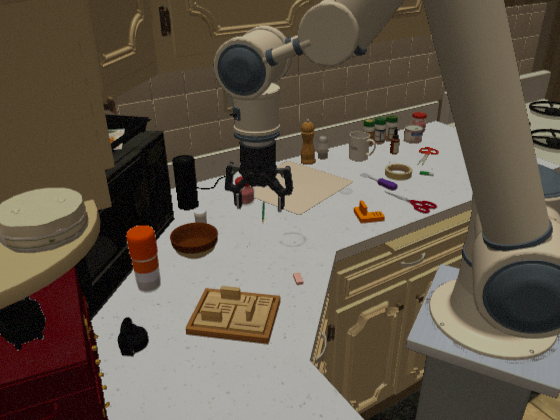

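```bash
python3 - <<'E'
from h import *
im=cv2.imread('pics/w17.png'); cv2.imwrite('pics/w17c.png',cv2.resize(im[0:155,222:430],None,fx=3.8,fy=3.8,interpolation=cv2.INTER_CUBIC))
E
```

```text
(no output)
```

View pics/w17c.png

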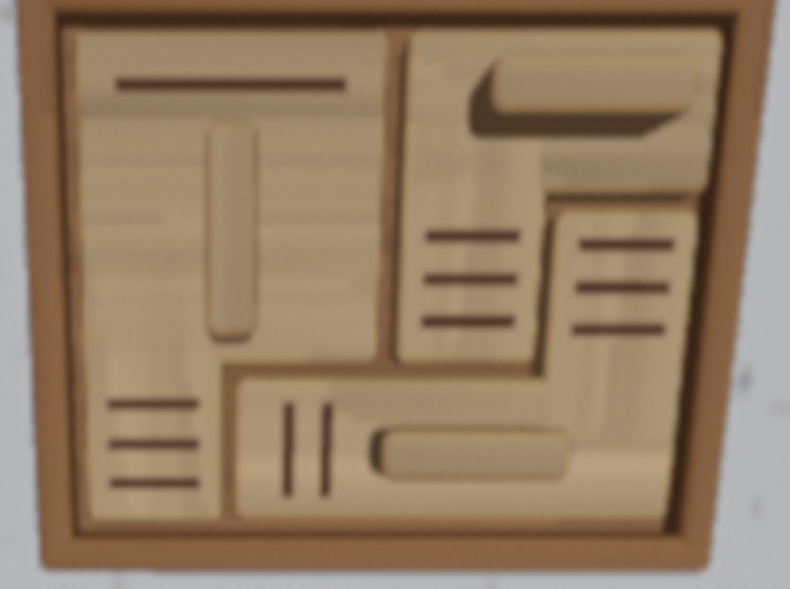

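The three pieces lie flat in the tray with floor visible between all of them and along the walls. The gripper is clear, so I'm handing in.

```bash
python3 - <<'E'
from cell import robot,monitor
s=monitor.sense(); print(s['time_s'],s['force'],s['qd'])
print(robot.sign_off())
E
```

```text
24.05 [-1.30285236  1.79029101  0.06641521] [ 0.07615106 -0.05182507 -0.06745984 -0.15701948 -0.02467572 -0.13601971]
the job is handed in; nothing more can be done
None
```

I put the corner piece, the L piece and the broad block into the tray one at a time, each gripped by its bar, and handed the job in at 24.05 s. No verdict was reported.

**Fit:** The last wrist picture shows all three pieces lying flat in the tray. There is visible floor between the pieces and along the walls, and the gripper is open and well clear. I judged flatness from the picture and from the tool height at release, which was 27.6–27.8 mm for all three. I did not measure tilt.

**Other things on the worktop:** The bowl, cup, pencil, eraser, scraper and the orange look-alike stayed where they were, judged by eye from the last scene picture and not measured.

**Mismatches along the way:**
- The overhead camera put things about 3 mm lower in y than the wrist camera did. I placed the pieces by the gaps seen in the wrist view.
- My rows overshot once while carrying the L piece, by about 25 mm and 5.6°. I corrected this above the tray before lowering it.
- The L piece pressed on the floor with about 13 N upward and 7 N sideways as it was set down.
- The block showed almost no contact force when I released it, so it may have dropped a fraction of a millimetre.

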